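Bin the lemon in the locking food-waste caddy

TASK

The lemon has gone off. Unlock the food-waste caddy by pushing its rocker catch over, push the lemon down through the swing flap into the caddy, then, with the flap shut again, snap the catch back to locked. Leave the other things on the worktop where they are.

Things in the scene. Friction and masses are not known exactly. Their poses are not given: they have to be found in the camera images.
- caddy: Grey food-waste caddy, 210 (its x) x 170 (its y) x 170 mm high to the top of the lid frame, walls 4 mm; stands firm on rubber feet. Origin at the centre of its underside, z up; its -x side, the front with the rocker catch, roughly faces the robot. Lid opening behind the catch: x -12 to +95 mm, y -71 to +71 mm, closed by a steel swing flap.
- opening (a point): Point in the middle of the lid opening, level with the top of the lid frame (40 mm behind the caddy's origin in its x, 170 mm up). Axes as the caddy. The caddy is empty and 146 mm deep inside below the lid; there is room for the lemon held in the fingers.
- flap (a joint): Angle (rad) of the steel swing flap, 104 x 136 mm, 6 mm below the lid's top, hinged along the back of the opening (caddy x = +95 mm). 0 = shut; grows as it swings down into the caddy, to 1.4. A light spring shuts it: it yields to the weight of the lemon or a light push and closes by itself. While the catch is locked, the catch's foot under its free front edge keeps it shut.
- catch (a joint): Angle (rad) of the black rocker catch, 36 mm (caddy x) by 92 mm (caddy y), at the front of the lid. Seesaw pivot along caddy x, at x = -62, y = 0, 178 mm up. 0 = locked: left pad (caddy +y) up, right pad down. 0.56 = unlocked: left down, right up. An over-centre spring snaps it to the nearer end (middle 0.28). A raised pad needs about 6 N to start, less towards the middle; it sinks 20 mm in all.
- pad_left (a point): Press point on top of the rocker's left pad (caddy +y), 36 mm from the pivot; moves with the rocker. Raised (about 195 mm up) when locked, about 175 mm up when unlocked.
- pad_right (a point): Press point on top of the rocker's right pad (caddy -y), 36 mm from the pivot; moves with the rocker. About 175 mm up when locked, raised (about 195 mm) when unlocked: pressing it then locks the catch.
- lemon: Yellow lemon with pointed ends, 71 mm long (its x), 53 mm wide (its y), 51 mm high, 0.11 kg, lying on the worktop among the other produce. Origin at its underside as it lies at the start. Keep the arm clear of the tall grey cupboard behind the produce: its door stands at world x = 0.58 and its right side, near the caddy, at world y = -0.21.
- lime: Round green lime, 53 x 46 mm, 48 mm high; origin at the centre of its underside. Stays where it is.
- garlic: Bulb of garlic, 53 mm across, 53 mm high; origin at the centre of its underside. Stays where it is.
- onion: Red onion, 78 mm across, 84 mm high; origin at the centre of its underside. Stays where it is.
- mug: Small cream mug, 59 mm across the rim area and 83 mm over the handle, 55 mm high; origin at the centre of its underside. Stays where it is.
- opener: Yellow-handled opener, 174 mm long (its x), 41 mm wide, 20 mm high, lying flat; origin at the centre of its underside. Stays where it is.
- teaspoon: Steel teaspoon, 130 mm long (its x), 27 mm wide, lying flat; origin at the centre of its underside. Stays where it is.

How it is judged (in metres and radians):
On the way, in this order (a step that is already met when the one before it is completed fails the run):
1. the rocker catch is pushed over to unlocked and stays there (value of joint catch above 0.48 rad), for 0.2 s.
2. the lemon has gone through the flap into the caddy and the flap has shut again (z of lemon in the frame of caddy between 0 and 0.1 m and x of lemon in the frame of caddy between -0.1 and 0.1 m and y of lemon in the frame of caddy between -0.08 and 0.08 m and value of joint flap below 0.08 rad and value of joint catch above 0.48 rad), for 0.2 s.
At the end, for the whole second after the job is handed in: The lemon lies inside the caddy under the lid, the flap is shut (within 0.08 rad) and the rocker catch is fully back in its locked position (within 0.08 rad); lime, garlic, onion, mug, opener and teaspoon are within 40 mm of where they began (value of joint each of catch, flap below 0.08 rad and z of lemon in the frame of caddy between 0 and 0.1 m and x of lemon in the frame of caddy between -0.1 and 0.1 m and y of lemon in the frame of caddy between -0.08 and 0.08 m); the robot touches nothing.
It fails at once if another thing on the worktop (lime, garlic, onion, mug, opener, teaspoon) is moved more than 40 mm from where it stood (distance of any of lime, garlic, onion, mug, opener, teaspoon from where it was at the start of the episode above 0.04 m).
It also fails if it takes over 69 s, if anything falls off the work surface, if the arm or the gripper's body presses on something with over 40 N, if the wrist force passes 120 N, or if a joint passes its speed limit or range.

ROBOT

A 7-joint arm with a two-finger parallel gripper is mounted at the origin on a cart in front of the work surface, level with it; the furniture and walls round the work are solid. World frame = base frame: x ahead of the robot, y to its left, z up, the work surface at z = 0. Lengths are in mm, angles in rad, forces in N, time in s.
With the tool pointing down it reaches from about 350 to 775 mm from the base axis. Payload 3.1 kg.
Tool frame: the origin (TCP) lies midway between the tips of the shut fingers; the grasp point (between the pads) lies behind it (arm.pinch_z is the z of the grasp point in the tool frame, in mm); z points along the fingers, y is the line along which they close (so a half turn about z gives the same grasp; the last joint's range is limited). The gripper opens to 85 mm and grips with 20 to 120 N. Pads are 22 mm wide; open, the fingers measure 114 mm over their backs; the gripper's body (76 mm by 85 mm) begins 54 mm behind the grasp point. The pads swing forward as they close: fully open they stand 13 mm farther back than shut.
Start: joints at [-1.259, 0.311, 0.014, 1.512, -0.004, 1.319, -0.027], TCP at [190.53, 515.961, 231.304] pointing down, gripper open.
Joint ranges: [-2.7, 2.7], [-0.3, 1.91], [-1.27, 1.3], [0.12, 2.57], [-1.44, 4.58], [0.2, 2.03], [-3.05, 3.05]. Speed limits (rad/s): [2.79, 2.79, 3.14, 3.14, 3.14, 3.14, 3.14].

INTERFACE

Orientations are given as a unit quaternion [w, x, y, z].
In Python, from plant import arm, grab_frame gives the robot as it stands.
- The arm moves only by the tool step_arm, never from a script. Its argument "series" is a list of rows, each a list of 2 entries, a list of its own where there are three numbers: the shift along the tool's x, y, z in mm, then the turn about the tool's z in degrees. In form: [[[dx, dy, dz], yaw], ...]. A call has 1 to 8 rows; each row is the pose to reach, as a shift and turn from the pose commanded when the call began, along the tool's axes at that moment; what a row does not reach only later rows make up. A row lasts 1/8 s, in which the tool goes at most 62.5 mm and 10.7 degrees, less where a joint would pass 70% of its speed; a pose out of reach is approached as far as the arm can. A call with a gripper value outside its range is refused whole. "hand" is the opening, from 0 (shut) to 1 (fully open), set as the call begins (left out, the last holds). The fingers move at their own pace and stop on an object; "squeeze" is the grip in N (left out, the last holds). Time passes only in rows, so rows that repeat a pose let the fingers close. It gives the time, the measured TCP pose, the force, the opening and the grip force at its end, in the units of the state.
- arm.get_state(): the state, without advancing time (a new reading comes with each control period).
- grab_frame(name): name is "side" or "top" or "wrist"; returns a dict with "image" (384x512x3 uint8, red, green, blue), "range_z" (384x512 float32, mm along the optical axis (not along the pixel's ray), 0 where there is no reading), "intrinsics" (3x3 intrinsics, pixels), "D" ([k1, k2, p1, p2, k3] as OpenCV has them; the pictures are not rectified), "origin" and "rotation" of the camera in the world; the wrist camera has in their place "mount" (4x4, takes a point from camera to tool coordinates, whose origin is the TCP and whose axes are the flange's). Camera axes: x right, y up, looking along -z (the intrinsics and any distortion apply to the point x, -y, -z); pixel columns grow to the right and rows downward; lengths in mm; the calibration is good to about 2 mm. A picture is of the moment at which its call begins: read the wrist's pose just before it.
- arm.hand_in(): hands the job in; it is judged then, once.
The state is a dict: "t": time; "joints": joint angles; "qd": joint speeds; "tau": joint torques, N m; "tool_pos": TCP position; "orientation": TCP orientation; "wrist_force": force on the tool from outside, world axes, zero at the start; "wrist_torque": the same for the moment, N m; "grip_width": finger opening in mm; "finger_force": force on a finger pad.
Only numpy, scipy, OpenCV 4.12 (cv2) and the standard library are available. Lean on these libraries where they do the work, as an engineer would, in place of code of your own. Each camera call takes 0.05 s, during which the arm holds its last target. There are 200 camera calls.

## Working session

There is one attempt and no reset: what is moved stays moved. The work goes in short steps, Python scripts to look and compute and a tool call to move; the robot and the scene stay as the last step left them, time stands still between calls to the robot, and variables do not carry over. Pictures are saved under pics/ and viewed, at most 10 in all, crops included, and the job is handed in when it is done.

Besides the shell and the picture viewer there is one more tool, called after "Emit:" by a JSON object that holds its "name" and its "arguments", one argument or row to a line. step_arm: Moves the arm, as the interface text tells. Its arguments: {"type":"object","properties":{"series":{"type":"array"},"hand":{"type":"number"},"squeeze":{"type":"number"}},"required":["series"]}

```bash
mkdir -p pics; cat > h.py <<'E'
import numpy as np, cv2
from plant import arm, grab_frame
from scipy.spatial.transform import Rotation as R
def pose():
    s=arm.get_state(); q=s['orientation']
    T=np.eye(4); T[:3,:3]=R.from_quat([q[1],q[2],q[3],q[0]]).as_matrix(); T[:3,3]=s['tool_pos']; return T
def cam(n):
    T=pose(); f=grab_frame(n)
    if n=='wrist': M=T@np.array(f['mount'])
    else:
        M=np.eye(4); M[:3,:3]=np.array(f['rotation']); M[:3,3]=f['origin']
    f['M']=M; return f
def cloud(f):
    h,w=f['range_z'].shape; K=np.array(f['intrinsics']); D=np.array(f['D'])
    u,v=np.meshgrid(np.arange(w),np.arange(h))
    p=cv2.undistortPoints(np.stack([u,v],-1).reshape(-1,1,2).astype(np.float64),K,D).reshape(h,w,2)
    z=f['range_z']; P=np.stack([p[...,0]*z,-p[...,1]*z,-z],-1)
    W=P@f['M'][:3,:3].T+f['M'][:3,3]; W[z<=0]=np.nan; return W
def save(n,img): cv2.imwrite('pics/'+n+'.png',cv2.cvtColor(img,cv2.COLOR_RGB2BGR))
E
python3 - <<'E'
from h import *
s=arm.get_state(); print(s, arm.pinch_z)
for n in ['side','top']:
    f=cam(n); save(n,f['image']); np.savez(n,W=cloud(f),img=f['image']); print(n,f['M'].round(2).tolist())
a=[cv2.imread(f'pics/{n}.png') for n in ('side','top')]
cv2.imwrite('pics/both.png',cv2.resize(np.vstack(a),None,fx=.78,fy=.78))
print(pose().round(3))
E
```

```text
{'t': 0.0, 'joints': array([-1.258734  ,  0.31173033,  0.01401843,  1.51306648, -0.0044053 ,
        1.31917685, -0.02715806]), 'qd': array([-0.00083884, -0.00097276, -0.00050416,  0.00028966, -0.00036017,
        0.00186729, -0.0002821 ]), 'tau': array([ 3.48939557e-04, -3.79911375e+01,  1.45895658e-01, -2.30593121e+01,
        1.20857763e-02,  1.36820407e-02, -3.55588361e-05]), 'tool_pos': array([190.28505794, 515.26078905, 230.21476068]), 'orientation': array([-1.57694571e-04,  1.75914766e-01,  9.84404700e-01, -1.16446558e-03]), 'wrist_force': array([-0.18004411,  0.37415936,  0.2909655 ]), 'wrist_torque': array([-0.03272968, -0.00422134, -0.00850971]), 'finger_force': 0.0, 'grip_width': 85.15553906135587} -18.700000000000003Traceback (most recent call last):
  File "<stdin>", line 4, in <module>
  File "h.py", line 11, in cam
    M=np.eye(4); M[:3,:3]=np.array(f['rotation']); M[:3,3]=f['origin']
                 ~^^^^^^^
ValueError: could not broadcast input array from shape (4,) into shape (3,3)
```

Rotation is a quaternion [w,x,y,z].

```bash
sed -i "s/M\[:3,:3\]=np.array(f\['rotation'\])/M[:3,:3]=R.from_quat(np.roll(f['rotation'],-1)).as_matrix()/" h.py
python3 - <<'E'
from h import *
for n in ['side','top']:
    f=cam(n); save(n,f['image']); np.savez(n,W=cloud(f),img=f['image']); print(n,f['M'].round(2).tolist())
a=[cv2.imread(f'pics/{n}.png') for n in ('side','top')]
cv2.imwrite('pics/both.png',cv2.resize(np.vstack(a),None,fx=.78,fy=.78))
print(pose().round(3))
E
```

```text
side [[-0.49, 0.63, -0.6, -298.44], [-0.87, -0.37, 0.32, 440.95], [-0.02, 0.68, 0.73, 1150.64], [0.0, 0.0, 0.0, 1.0]]
top [[0.0, 0.98, -0.19, 260.12], [-1.0, 0.0, -0.01, -11.8], [-0.01, 0.19, 0.98, 1532.88], [0.0, 0.0, 0.0, 1.0]]
[[-9.38000e-01  3.46000e-01 -1.00000e-03  1.90359e+02]
 [ 3.46000e-01  9.38000e-01 -2.00000e-03  5.15419e+02]
 [-0.00000e+00 -2.00000e-03 -1.00000e+00  2.30481e+02]
 [ 0.00000e+00  0.00000e+00  0.00000e+00  1.00000e+00]]
```

View pics/both.png

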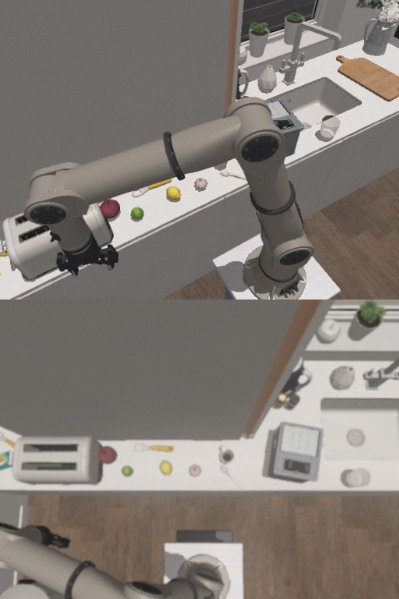

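The side view is mostly blocked by the arm. The top view (scaled) shows the caddy at (297,452), lemon (166,467), garlic (195,470), lime (127,470), onion (107,454), opener (155,448), mug (227,456) and teaspoon (230,476).

```bash
python3 - <<'E'
from h import *
d=np.load('top.npz'); W=d['W']; img=d['img']; hsv=cv2.cvtColor(img,cv2.COLOR_RGB2HSV)
H,S,V=cv2.split(hsv)
def rep(n,m):
    m=m&(W[...,2]>3)&(W[...,2]<120)&(W[...,0]>350)
    k,l,st,c=cv2.connectedComponentsWithStats(m.astype(np.uint8))
    for i in range(1,k):
        if st[i,4]>25:
            p=W[l==i]; r=cv2.minAreaRect(p[:,:2].astype(np.float32)); print(n,c[i].round(),st[i,4],np.round(r[0]),np.round(r[1]),round(r[2]),'ztop',np.nanpercentile(p[:,2],[50,99]).round(),p.mean(0).round())
rep('yellow',(H>20)&(H<33)&(S>120)); rep('green',(H>35)&(H<70)&(S>90)); rep('red',((H<8)|(H>165))&(S>70)); rep('any',(W[...,1]>-260)&(W[...,1]<400)&(W[...,0]<560)&(W[...,2]>12))
# caddy
c=(W[...,1]<-200)&(W[...,1]>-480)&(W[...,0]>330)&(W[...,0]<720)&(W[...,2]>155)&(W[...,2]<215)
k,l,st,cc=cv2.connectedComponentsWithStats(c.astype(np.uint8)); i=1+st[1:,4].argmax(); p=W[l==i]
r=cv2.minAreaRect(p[:,:2].astype(np.float32)); print('caddy',st[i],r,np.percentile(p[:,2],[5,50,95]))
for z0,z1 in((155,166),(166,174),(174,182),(182,200)):
    q=p[(p[:,2]>z0)&(p[:,2]<z1)]; print(z0,len(q),q.mean(0).round(1) if len(q) else '')
x,y,w,h=st[i][:4]
save('crop',cv2.hconcat([cv2.resize(img[y-15:y+h+15,x-15:x+w+15],(400,400)),cv2.resize(img[540-384+20:230,100:330] if 0 else img[180:250,120:240],(400,400))]))
print(x,y,w,h)
E
```

```text
yellow [207. 190.] 60 [544. 183.] [73. 11.] 85 ztop [16. 24.] [543. 179.  16.]
green [162. 219.] 36 [442. 320.] [16. 24.] 88 ztop [44. 50.] [442. 319.  45.]
red [137. 199.] 332 [509. 402.] [64. 64.] 87 ztop [58. 80.] [507. 401.  58.]
any [207. 191.] 147 [543. 184.] [111.  22.] 86 ztop [15. 23.] [542. 178.  16.]
any [290. 199.] 272 [ 511. -100.] [75. 56.] 2 ztop [31. 61.] [511. -99.  35.]
any [142. 199.] 215 [509. 383.] [71. 33.] 0 ztop [53. 72.] [506. 385.  52.]
any [212. 216.] 244 [456. 158.] [56. 54.] 64 ztop [44. 55.] [455. 155.  42.]
any [163. 219.] 155 [443. 319.] [44. 41.] 35 ztop [40. 50.] [442. 317.  39.]
any [250. 219.] 187 [444.  35.] [49. 48.] 81 ztop [36. 53.] [444.  34.  36.]
caddy [ 350  157   65   76 3872] ((505.834716796875, -367.1686706542969), (172.45220947265625, 210.602294921875), 79.69286346435547) [160.82983555 168.48474389 184.51157979]
155 1217 [ 530.6 -370.1  163.1]
166 2016 [ 501.3 -365.2  169.7]
174 402 [ 458.6 -371.1  176.6]
182 222 [ 444.9 -345.1  189.9]
350 157 65 76
```

View pics/crop.png

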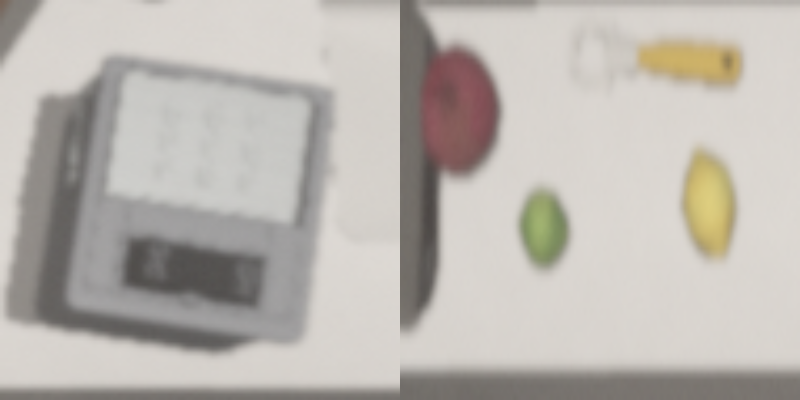

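The top view shows the caddy at (505.8,-367.2) with yaw ≈ -10.3°. Its 210x172 footprint matches the stated size, and the left pad is raised. The lemon is near (455,156) with its long axis at roughly +17°. First I'll shut the fingers and move towards the catch.

Emit:
{"name": "step_arm", "arguments": {
  "series": [
    [[-30, -15, -20], -1],
    [[-75, -40, -50], -3],
    [[-125, -70, -80], -5],
    [[-175, -95, -100], -7],
    [[-225, -125, -100], -9],
    [[-270, -150, -100], -10],
    [[-300, -165, -100], -10],
    [[-308, -170, -100], -10]
  ],
  "hand": 0
}}

```text
t: 1.15
tool_pos: [421.9, 247.4, 331.1]
orientation: [0.0, 0.092, 0.996, -0.0]
wrist_force: [-0.4, -0.1, -0.2]
grip_width: -0.1
finger_force: 0.0
```

Emit:
{"name": "step_arm", "arguments": {
  "series": [
    [[-7, -30, 0], 0],
    [[-19, -80, 0], 0],
    [[-32, -135, 0], 0],
    [[-45, -190, 0], 0],
    [[-58, -245, 0], 0],
    [[-70, -295, 0], 0],
    [[-82, -345, 0], 0],
    [[-90, -380, 0], 0]
  ]
}}

```text
t: 2.15
tool_pos: [441.4, -140.7, 331.3]
orientation: [0.0, 0.089, 0.996, 0.0]
wrist_force: [-0.2, -0.2, 0.1]
grip_width: 0.1
finger_force: 0.0
```

Emit:
{"name": "step_arm", "arguments": {
  "series": [
    [[-5, -20, 0], 0],
    [[-16, -70, 0], 0],
    [[-28, -120, 0], 0],
    [[-38, -160, 0], 0],
    [[-41, -172, 0], 0],
    [[-41, -172, 0], 0]
  ]
}}

```text
t: 2.9
tool_pos: [451.7, -315.6, 330.7]
orientation: [-0.0, 0.089, 0.996, 0.001]
wrist_force: [0.2, 0.9, -0.3]
grip_width: -0.0
finger_force: 0.0
```

```bash
python3 - <<'E'
from h import *
s=arm.get_state(); print(s['joints'].round(2),pose()[:3,3].round(1))
f=cam('wrist'); save('w1',f['image']); W=cloud(f); np.savez('w1',W=W,img=f['image'])
g=cv2.cvtColor(f['image'],cv2.COLOR_RGB2GRAY)
m=(W[...,2]>155)&(W[...,2]<205)&(W[...,0]>380)&(W[...,1]<-250)
p=W[m]; print(len(p)); print(cv2.minAreaRect(p[:,:2].astype(np.float32)))
b=m&(g<70)&(W[...,2]>168); p=W[b]; print('dark',b.sum(),cv2.minAreaRect(p[:,:2].astype(np.float32)),np.percentile(p[:,2],[2,50,98]))
E
```

```text
[ 0.04  0.34  0.76  1.33 -0.23  1.57  2.17] [ 451.7 -315.6  330.7]
24565
((501.76324462890625, -365.3385314941406), (170.86172485351562, 205.7931671142578), 80.15928649902344)
dark 6528 ((502.77569580078125, -364.9752197265625), (167.99844360351562, 205.9540252685547), 79.45540618896484) [169.09492223 176.09303044 199.80581792]
```

View pics/w1.png

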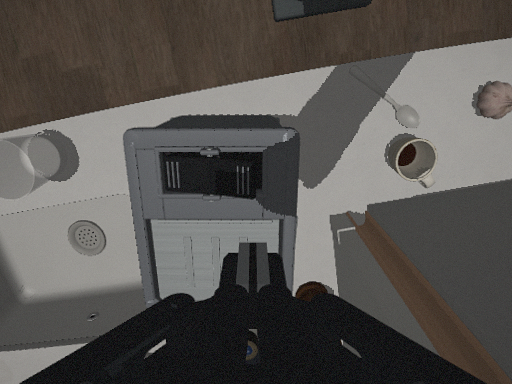

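The wrist view shows the caddy upright in frame with the catch at cols 163-262, rows 150-197, and the flap below it. I'll measure the catch itself.

```bash
python3 - <<'E'
from h import *
d=np.load('w1.npz'); W=d['W']; g=cv2.cvtColor(d['img'],cv2.COLOR_RGB2GRAY)
m=np.zeros_like(g,bool); m[152:198,160:266]=1
m&=(g<45)&(W[...,2]>160); p=W[m]; print(m.sum(),cv2.minAreaRect(p[:,:2].astype(np.float32)))
for c in range(165,265,12): print(c,W[165:185,c].mean(0).round(1))
print([W[r,210].round() for r in (140,215,240,280)])
E
```

```text
3351 ((444.0483703613281, -354.75933837890625), (102.38690948486328, 44.11448669433594), 78.99848175048828)
165 [ 436.8 -399.   175.6]
177 [ 438.  -386.4  179.7]
189 [ 439.7 -374.7  181. ]
201 [ 441.1 -363.   183.5]
213 [ 442.2 -351.3  187.2]
225 [ 443.1 -339.8  191.3]
237 [ 443.5 -328.5  196.7]
249 [ 444.7 -317.8  199.5]
261 [ 458.  -308.2  159.4]
[array([ 413., -350.,  170.]), array([ 487., -366.,  172.]), array([ 518., -374.,  166.]), array([ 568., -385.,  165.])]
```

Emit:
{"name": "step_arm", "arguments": {
  "series": [
    [[0, -4, 30], 0],
    [[0, -4, 75], 0],
    [[0, -4, 110], 0],
    [[0, -4, 125], 0],
    [[0, -4, 135], 0],
    [[0, -4, 145], 0],
    [[0, -4, 155], 0],
    [[0, -4, 158], 0]
  ]
}}

```text
t: 3.95
tool_pos: [451.9, -321.2, 177.0]
orientation: [0.002, 0.089, 0.996, -0.0]
wrist_force: [-4.1, 6.0, 24.6]
grip_width: -0.0
finger_force: 12.3
```

Emit:
{"name": "step_arm", "arguments": {
  "series": [
    [[0, 0, 0], 0],
    [[0, 0, -20], 0],
    [[0, 0, -60], 0],
    [[0, 0, -100], 0],
    [[0, 0, -120], 0],
    [[0, 0, -120], 0]
  ]
}}

```text
t: 4.7
tool_pos: [451.1, -322.0, 295.1]
orientation: [0.002, 0.09, 0.996, -0.001]
wrist_force: [-0.3, -0.1, -0.7]
grip_width: 0.1
finger_force: 0.0
```

```bash
python3 - <<'E'
from h import *
f=cam('wrist'); save('w2',f['image']); W=cloud(f)
m=(W[...,2]>172)&(W[...,2]<210)&(W[...,0]>420)&(W[...,0]<465)&(W[...,1]<-290)&(W[...,1]>-410)
p=W[m]; y=(p[:,:2]-[505.8,-367.2])@[.179,.984]
for a in range(-48,48,12):
    s=(y>a)&(y<a+12); print(a,s.sum(),np.median(p[s,2]).round(1) if s.any() else '')
E
```

```text
-48 247 199.7
-36 716 197.3
-24 686 192.6
-12 739 187.8
0 774 184.1
12 677 181.5
24 686 179.0
36 549 176.6
```

The catch is unlocked: the right pad is up at ~197 mm and the left is down at ~177 mm. Next, the lemon.

Emit:
{"name": "step_arm", "arguments": {
  "series": [
    [[5, 25, -10], -2],
    [[14, 75, -20], -6],
    [[23, 130, -30], -10],
    [[33, 185, -30], -14],
    [[42, 235, -30], -18],
    [[51, 285, -30], -22],
    [[60, 335, -30], -25],
    [[70, 385, -30], -27]
  ],
  "hand": 1
}}

```text
t: 5.75
tool_pos: [449.2, 72.3, 321.7]
orientation: [-0.001, -0.146, 0.989, -0.0]
wrist_force: [1.1, 0.3, 0.6]
grip_width: 85.6
finger_force: 0.0
```

Emit:
{"name": "step_arm", "arguments": {
  "series": [
    [[-10, 25, 0], 0],
    [[-20, 55, 0], 0],
    [[-25, 65, 0], 0],
    [[-25, 65, 0], 0]
  ]
}}

```text
t: 6.25
tool_pos: [455.1, 139.9, 322.2]
orientation: [-0.001, -0.146, 0.989, -0.001]
wrist_force: [-0.2, -1.2, 0.1]
grip_width: 85.4
finger_force: 0.0
```

```bash
cat > lem.py <<'E'
from h import *
import sys
f=cam('wrist'); save(sys.argv[1],f['image']); W=cloud(f); T=pose(); print(T[:3].round(3))
H,S,V=cv2.split(cv2.cvtColor(f['image'],cv2.COLOR_RGB2HSV))
m=((H>18)&(H<36)&(S>90)&(V>60)&(W[...,2]>2)&(W[...,2]<60)&(W[...,0]<505)).astype(np.uint8)
m=cv2.morphologyEx(m,cv2.MORPH_OPEN,np.ones((3,3)))
k,l,st,c=cv2.connectedComponentsWithStats(m); i=1+st[1:,4].argmax(); p=W[l==i]
print('px',c[i].round(),st[i]); print(cv2.minAreaRect(p[:,:2].astype(np.float32)))
q=p[:,:2]-np.mean(p[:,:2],0); w,v=np.linalg.eigh(q.T@q); print('mean',p.mean(0).round(1),'axis',np.degrees(np.arctan2(v[1,1],v[0,1])).round(1),'ztop',np.percentile(p[:,2],99).round(1))
E
python3 lem.py w3
```

```text
[[-9.58000e-01 -2.87000e-01 -1.00000e-03  4.55322e+02]
 [-2.87000e-01  9.58000e-01 -2.00000e-03  1.38714e+02]
 [ 2.00000e-03 -1.00000e-03 -1.00000e+00  3.22617e+02]]
px [264. 152.] [ 246  128   38   49 1343]
((456.26678466796875, 157.05812072753906), (54.09465026855469, 53.960357666015625), 67.82477569580078)
mean [453.9 155.6  44.3] axis -155.0 ztop 53.0
```

View pics/w3.png

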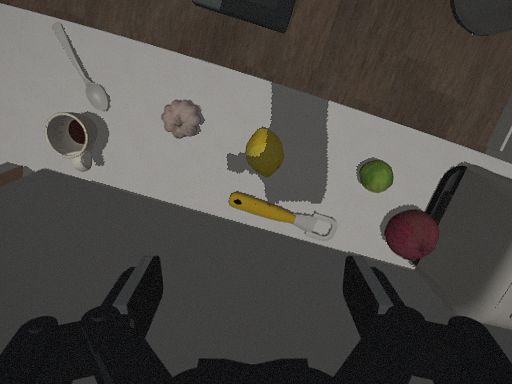

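The view shows the lemon at (264,152), upright along the image rows. The opener is below it at about (270,208), lime (377,176) and garlic (182,118). I'll refine the axis with a looser mask, because part of the lemon is in shadow.

```bash
sed -i 's/(S>90)&(V>60)&(W\[...,2\]>2)/(S>70)\&(V>20)\&(W[...,2]>8)/' lem.py; python3 lem.py w4
```

```text
[[-9.58000e-01 -2.86000e-01 -1.00000e-03  4.55454e+02]
 [-2.86000e-01  9.58000e-01 -1.00000e-03  1.38244e+02]
 [ 1.00000e-03 -1.00000e-03 -1.00000e+00  3.22934e+02]]
px [265. 152.] [ 247  128   38   49 1372]
((456.90423583984375, 157.50205993652344), (55.238258361816406, 56.109619140625), 68.1111831665039)
mean [454.2 155.8  44. ] axis -156.2 ztop 53.2
```

Emit:
{"name": "step_arm", "arguments": {
  "series": [
    [[-2, 6, 30], -1],
    [[-5, 14, 80], -3],
    [[-6, 18, 130], -5],
    [[-6, 18, 180], -5],
    [[-6, 18, 220], -5],
    [[-6, 18, 235], -5],
    [[-6, 18, 240], -5],
    [[-6, 18, 240], -5]
  ]
}}

```text
t: 7.35
tool_pos: [457.2, 159.1, 84.5]
orientation: [0.001, -0.188, 0.982, 0.0]
wrist_force: [0.5, -0.4, 0.6]
grip_width: 85.6
finger_force: 0.0
```

```bash
python3 lem.py w5
```

```text
[[-9.29000e-01 -3.70000e-01  3.00000e-03  4.57366e+02]
 [-3.70000e-01  9.29000e-01  1.00000e-03  1.59314e+02]
 [-3.00000e-03  0.00000e+00 -1.00000e+00  8.48100e+01]]
px [250. 212.] [ 211  164   78   97 5530]
((455.4720764160156, 157.6124267578125), (54.71778869628906, 53.2362060546875), 68.7553939819336)
mean [450.3 154.4  44.1] axis -154.1 ztop 52.9
```

View pics/w5.png

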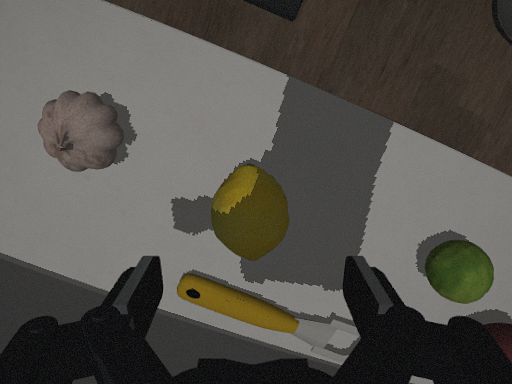

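The lemon is now lined up, centred at (250,212) between the fingers (cols 156 and 346), with its long axis vertical. I'll descend and grip.

Emit:
{"name": "step_arm", "arguments": {
  "series": [
    [[2, -1, 25], 0],
    [[2, -1, 55], 0],
    [[2, -1, 72], 0],
    [[2, -1, 79], 0],
    [[2, -1, 79], 0]
  ]
}}

```text
t: 8.02
tool_pos: [455.2, 157.7, 5.0]
orientation: [0.001, -0.189, 0.982, 0.0]
wrist_force: [-0.3, -0.5, 0.0]
grip_width: 85.3
finger_force: 0.0
```

Emit:
{"name": "step_arm", "arguments": {
  "series": [
    [[0, 0, 0], 0],
    [[0, 0, 0], 0],
    [[0, 0, 0], 0],
    [[0, 0, 0], 0],
    [[0, 0, 0], 0],
    [[0, 0, 0], 0]
  ],
  "hand": 0,
  "squeeze": 35
}}

```text
t: 8.78
tool_pos: [455.3, 157.5, 5.6]
orientation: [0.001, -0.189, 0.982, 0.0]
wrist_force: [-2.0, -0.9, 5.4]
grip_width: 50.2
finger_force: 35.2
```

Emit:
{"name": "step_arm", "arguments": {
  "series": [
    [[0, 0, -15], 0],
    [[0, 0, -50], 0],
    [[0, 0, -100], 0],
    [[0, 0, -150], 0],
    [[0, 0, -200], 0],
    [[0, 0, -250], 0],
    [[0, 0, -275], 0],
    [[0, 0, -280], 0]
  ]
}}

```text
t: 9.78
tool_pos: [455.2, 157.5, 286.8]
orientation: [0.002, -0.188, 0.982, 0.001]
wrist_force: [0.4, -0.5, -2.0]
grip_width: 49.8
finger_force: 36.8
```

Emit:
{"name": "step_arm", "arguments": {
  "series": [
    [[8, -20, -5], 3],
    [[27, -68, -15], 8],
    [[47, -120, -30], 13],
    [[67, -170, -40], 18],
    [[87, -220, -40], 23],
    [[107, -270, -40], 28],
    [[127, -320, -40], 32],
    [[145, -365, -40], 32]
  ]
}}

```text
t: 10.78
tool_pos: [452.3, -238.5, 323.0]
orientation: [-0.002, 0.092, 0.996, 0.0]
wrist_force: [0.5, 1.1, -1.6]
grip_width: 50.3
finger_force: 36.8
```

```bash
python3 - <<'E'
from h import *
T=pose(); print(T[:3].round(3)); s=arm.get_state(); print(s['grip_width'],s['joints'].round(2))
ex=np.array([.984,-.179]);ey=np.array([.179,.984]);o=np.array([505.8,-367.2])
for cx in (-10,32):
    t=np.r_[o+cx*ex,T[2,3]]; print(t, T[:3,:3].T@(t-T[:3,3]))
E
```

```text
[[-9.83000e-01  1.83000e-01 -3.00000e-03  4.52305e+02]
 [ 1.83000e-01  9.83000e-01  0.00000e+00 -2.38476e+02]
 [ 3.00000e-03 -0.00000e+00 -1.00000e+00  3.23022e+02]]
50.26502962519295 [-0.14  0.24  0.75  1.45 -0.16  1.52  1.99]
[ 495.96       -365.41        323.02158741] [ -66.19532281 -116.7734232    -0.20302539]
[ 537.288      -372.928       323.02158741] [-108.20091072 -116.58367942   -0.3390037 ]
```

Emit:
{"name": "step_arm", "arguments": {
  "series": [
    [[-12, -25, 0], 0],
    [[-40, -65, 0], 0],
    [[-75, -100, 0], 0],
    [[-100, -115, 0], 0],
    [[-108, -117, 15], 0],
    [[-108, -117, 50], 0],
    [[-108, -117, 85], 0],
    [[-108, -117, 95], 0]
  ]
}}

```text
t: 11.78
tool_pos: [537.9, -367.4, 225.4]
orientation: [-0.003, 0.09, 0.996, 0.002]
wrist_force: [0.0, 0.5, -0.9]
grip_width: 49.8
finger_force: 36.9
```

Emit:
{"name": "step_arm", "arguments": {
  "series": [
    [[0, 0, 15], 0],
    [[0, 0, 30], 0],
    [[0, 0, 45], 0],
    [[0, 0, 60], 0],
    [[0, 0, 75], 0],
    [[0, 0, 75], 0]
  ]
}}

```text
t: 12.52
tool_pos: [539.5, -369.0, 152.5]
orientation: [-0.001, 0.09, 0.996, 0.001]
wrist_force: [-0.9, 0.7, -0.3]
grip_width: 50.2
finger_force: 36.9
```

Emit:
{"name": "step_arm", "arguments": {
  "series": [
    [[1, -3, 8], 0],
    [[1, -3, 16], 0],
    [[1, -3, 24], 0],
    [[1, -3, 32], 0],
    [[1, -3, 38], 0],
    [[1, -3, 38], 0]
  ]
}}

```text
t: 13.28
tool_pos: [538.2, -372.1, 115.5]
orientation: [-0.001, 0.09, 0.996, 0.0]
wrist_force: [-1.6, 0.8, -0.3]
grip_width: 50.2
finger_force: 36.9
```

Emit:
{"name": "step_arm", "arguments": {
  "series": [
    [[0, 0, 0], 0],
    [[0, 0, 0], 0],
    [[0, 0, 0], 0],
    [[0, 0, 0], 0],
    [[0, 0, 0], 0],
    [[0, 0, 0], 0]
  ],
  "hand": 0.9
}}

```text
t: 14.02
tool_pos: [538.8, -372.5, 116.4]
orientation: [0.0, 0.089, 0.996, -0.0]
wrist_force: [-0.3, -0.2, 1.1]
grip_width: 76.8
finger_force: 0.2
```

```bash
python3 - <<'E'
from h import *
f=cam('wrist'); save('w6',f['image'])
E
```

```text
(no output)
```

View pics/w6.png

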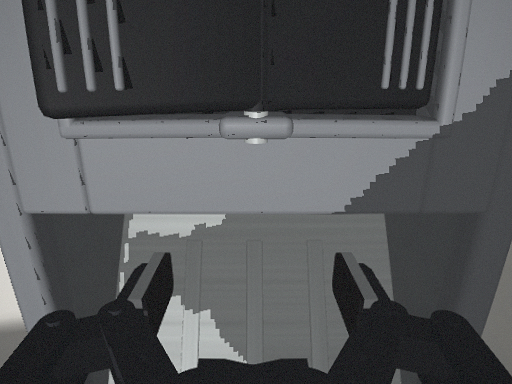

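The lemon has left the fingers and the flap is resting just below them. I'll withdraw straight up.

Emit:
{"name": "step_arm", "arguments": {
  "series": [
    [[0, 0, -10], 0],
    [[0, 0, -25], 0],
    [[0, 0, -45], 0],
    [[0, 0, -70], 0],
    [[0, 0, -100], 0],
    [[0, 0, -150], 0],
    [[0, 0, -190], 0],
    [[0, 0, -205], 0]
  ]
}}

```text
t: 15.08
tool_pos: [539.3, -373.7, 326.4]
orientation: [0.003, 0.089, 0.996, -0.002]
wrist_force: [-0.7, -0.1, -0.2]
grip_width: 76.7
finger_force: 0.0
```

Emit:
{"name": "step_arm", "arguments": {
  "series": [
    [[25, 15, 0], 0],
    [[65, 15, 0], 0],
    [[85, 15, 0], 0],
    [[90, 15, 0], 0],
    [[90, 15, 0], 0]
  ],
  "hand": 0
}}

```text
t: 15.7
tool_pos: [453.5, -341.7, 322.1]
orientation: [0.001, 0.089, 0.996, -0.0]
wrist_force: [1.2, -0.3, 0.7]
grip_width: 0.4
finger_force: 0.0
```

```bash
python3 - <<'E'
from h import *
T=pose(); print(T[:3,3].round(1)); f=cam('wrist'); save('w7',f['image']); W=cloud(f)
ex=np.array([.984,-.179]);ey=np.array([.179,.984]);o=np.array([505.8,-367.2])
d=W[...,:2]-o; cx=d@ex; cy=d@ey; Z=W[...,2]
for a in range(-70,95,15):
    print(a,[ (lambda s: round(float(np.median(Z[s])),1) if s.sum()>5 else None)((abs(cx-a)<6)&(abs(cy-b)<6)&(Z<215)) for b in (-55,-36,-10,10,36,55)])
t=np.r_[o-62*ex-37*ey,T[2,3]]; print(T[:3,:3].T@(t-T[:3,3]))
E
```

```text
[ 453.5 -341.7  322.1]
-70 [171.7, 199.0, 190.0, 183.6, 178.3, 172.2]
-55 [171.8, 199.1, 189.8, 183.6, 178.2, 171.7]
-40 [171.7, 172.0, 174.7, 175.0, 173.5, 171.8]
-25 [171.3, 171.5, 171.4, 171.4, 171.5, 171.3]
-10 [167.3, 167.5, 167.4, 167.3, 167.4, 167.4]
5 [165.4, 165.5, 165.4, 165.4, 165.4, 165.5]
20 [165.3, 165.5, 165.4, 165.4, 165.8, 165.5]
35 [165.2, 165.3, 165.2, None, 165.6, 165.4]
50 [165.1, 165.3, None, None, None, 165.3]
65 [165.4, 165.3, None, None, None, 165.3]
80 [165.3, 165.3, None, None, None, 165.2]
[ 6.09910563e+00 -5.27363691e+01 -2.32993176e-03]
```

View pics/w7.png

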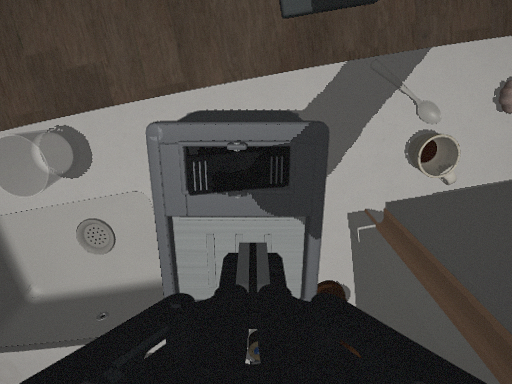

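The flap is shut (flat at 165 mm), there is no lemon on the lid, and the catch is still unlocked with the right pad up. Now I'll press the right pad.

Emit:
{"name": "step_arm", "arguments": {
  "series": [
    [[3, -20, 0], 0],
    [[6, -45, 10], 0],
    [[6, -53, 40], 0],
    [[6, -53, 80], 0],
    [[6, -53, 110], 0],
    [[6, -53, 130], 0],
    [[6, -53, 145], 0],
    [[6, -53, 150], 0]
  ]
}}

```text
t: 16.75
tool_pos: [438.4, -393.9, 175.5]
orientation: [0.001, 0.089, 0.996, -0.0]
wrist_force: [-5.9, 7.4, 32.9]
grip_width: 0.0
finger_force: 15.3
```

Emit:
{"name": "step_arm", "arguments": {
  "series": [
    [[0, 0, 0], 0],
    [[0, 0, -20], 0],
    [[0, 0, -60], 0],
    [[0, 0, -110], 0],
    [[0, 0, -140], 0],
    [[0, 0, -140], 0]
  ]
}}

```text
t: 17.5
tool_pos: [439.3, -393.6, 313.7]
orientation: [0.002, 0.089, 0.996, -0.001]
wrist_force: [-0.3, -0.2, -0.0]
grip_width: -0.3
finger_force: 0.0
```

```bash
python3 - <<'E'
from h import *
s=arm.get_state(); print(s['wrist_force'].round(1)); f=cam('wrist'); save('w8',f['image']); W=cloud(f)
ex=np.array([.984,-.179]);ey=np.array([.179,.984]);o=np.array([505.8,-367.2])
d=W[...,:2]-o; cx=d@ex; cy=d@ey; Z=W[...,2]
for a in (-70,-55,5,35,65):
    print(a,[ (lambda s: round(float(np.median(Z[s])),1) if s.sum()>5 else None)((abs(cx-a)<6)&(abs(cy-b)<6)&(Z<215)) for b in (-55,-36,-10,10,36,55)])
E
```

```text
[-0.3 -0.2 -0. ]
-70 [172.2, 177.9, 183.2, 189.1, 199.0, 171.8]
-55 [172.1, 177.8, 183.1, 189.1, 199.1, 172.2]
5 [165.5, 165.3, 165.5, 165.5, 165.5, 165.3]
35 [None, None, 165.2, 165.2, 165.5, 165.4]
65 [None, None, None, 165.4, 165.6, 165.5]
```

The catch is locked (left up at 199 mm, right down at 178 mm), the flap is shut and the arm is clear.

```bash
python3 -c "
from plant import arm
print(arm.hand_in())"
```

```text
the job is handed in; nothing more can be done
None
```

I unlocked the caddy, put the lemon in through the flap and snapped the catch back to locked, then handed in at about 17.5 s; depth readings showed the flap shut and the catch fully over, though I didn't see the lemon inside, take a final picture of the other things or get a verdict back.

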